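# Spring the jammed cash drawer with its release pin

### The arm

A 6-joint arm with a two-finger parallel gripper is mounted at the origin on a cart in front of the work surface, level with it; the furniture and walls round the work are solid. World frame = base frame: x ahead of the robot, y to its left, z up, the work surface at z = 0. Lengths are in m, angles in rad, forces in N, time in s.
With the tool pointing down it reaches from about 0.375 to 0.925 m from the base axis. Payload 5.7 kg.
Tool frame: the origin (TCP) lies midway between the tips of the shut fingers; the grasp point (between the pads) lies 19 mm behind it; z points along the fingers, y is the line along which they close (so a half turn about z gives the same grasp; the last joint's range is limited). The gripper opens to 88 mm and grips with 3 to 60 N. Pads are 20 mm wide; open, the fingers measure 115 mm over their backs; the gripper's body (75 mm by 178 mm) begins 61 mm behind the grasp point.
Start: joints at [-1.373, 0.359, 1.51, -0, 1.272, -0.115], TCP at [0.185, -0.571, 0.223] pointing down, gripper open.
Joint ranges: [-2.97, 2.97], [-1.01, 2.36], [0.21, 2.38], [-0.96, 4.11], [0.2, 2.71], [-2.98, 2.98]. Speed limits (rad/s): [2.39, 2.39, 3.14, 3.14, 3.14, 3.14].

### API

Orientations are given as a unit quaternion [x, y, z, w].
In Python, from bench import move_ptp, servo_line, goto_joints, move_gripper, sleep, inverse_kinematics, capture, PlanningError, close_job, spot_in, silhouettes, current_clock, current_joint_pos, current_qvel, current_joint_torque, current_position, current_orientation, current_force, current_torque, current_finger_gap, current_grip_force gives the robot as it stands. Calls block until the motion is done:
- move_ptp(position, orientation): joint-space move of the TCP to a pose.
- servo_line(position, orientation=None, rate=0.15, contact_N=None): straight line of the TCP; orientation=None keeps the orientation; rate is the mean speed in m/s. With contact_N (N) it stops when the force on the tool has changed by that much, and returns True; else False.
- goto_joints(angles): joint-space move.
- move_gripper(opening): finger opening in m; the grip force is fixed at half the most; returns when the fingers have stopped.
- sleep(seconds).
- inverse_kinematics(position, orientation): joint angles nearest the present ones, or None.
- capture(name): name is "scene" or "top"; returns a dict with "image" (400x640x3 uint8, blue, green, red), "range_z" (400x640 float32, m along the optical axis (not along the pixel's ray), 0 where there is no reading), "intrinsics" (3x3 intrinsics, pixels), "k1" (the pictures are not rectified: a ray, as slopes to the right and down, at radius r is drawn at 1 + k1 r^2 times it, then the intrinsics apply), "R" (3x3) and "t" (3): a world point X has camera coordinates R X + t. Camera axes: x right, y down, z forward; pixel columns grow to the right and rows downward; lengths in m; the calibration is good to about 2 mm. A picture is of the moment at which its call begins.
A pose or a line that the arm cannot do raises PlanningError and nothing moves.
- close_job(): hands the job in; it is judged then, once.
Trained networks look in the newest picture that a camera, given by its name, has taken for a name from the list of things; names that differ only in an ending like _2 or _b are one class to them, and where a whole thing is asked for, a point or a joint stands for the part that bears it (a point fixed in the world has none). Each returns a list of dicts, best first, with "conf" (0 to 1); they miss things now and then, are a little off and sometimes report something else, mostly with a low value. They report only what shows in the picture. A call takes as long as a camera call.
- spot_in(camera, query): "xy" ([column, row] in pixels, amid what is visible of it).
- silhouettes(camera, query): "region" (400x640 bool, what is visible of it) and "xy" ([column, row] in pixels, amid what is visible of it).
Readings, each from a call of its own:
- current_clock(): time.
- current_joint_pos(): joint angles.
- current_qvel(): joint speeds.
- current_joint_torque(): joint torques, N m.
- current_position(): TCP position.
- current_orientation(): TCP orientation.
- current_force(): force on the tool from outside, world axes, zero at the start.
- current_torque(): the same for the moment, N m.
- current_finger_gap(): finger opening in m.
- current_grip_force(): force on a finger pad.
Only numpy, scipy, OpenCV 4.12 (cv2) and the standard library are available. Lean on these libraries where they do the work, as an engineer would, in place of code of your own. Each camera call takes 0.05 s, during which the arm holds its last target. There are 200 camera calls.

### The job

The cash drawer is stuck: take the release pin out of its wooden stand, put it down through the slot in the unit's cover, feel along for the hidden catch and press it gently (never more than 25 N on the unit) until the drawer springs out by itself. Then draw the pin out and put it back upright, fully home in its stand; touch the unit only with the pin, and leave the other things and the opened drawer as they are.

Things in the scene. Friction and masses are not known exactly. Their poses are not given: they have to be found in the camera images.
- till: compact grey painted cash drawer unit, 170 (x) x 190 (y) x 85 mm high, fixed to the worktop. Origin: centre of its underside on the worktop; x points to its back, so the drawer front faces its -x and the drawer comes out along -x; z up.
- slot (a point): centre of the access slot, at the cover's upper face (85 mm above the worktop); axes as the unit's. The slot is 10 mm wide (along x) and 34 mm long (along y), through a cover 4 mm thick, between two thin dark trim strips. More than 25 N on cover, ledge, catch or stop damages the unit.
- ledge (a point): hidden, straight below the slot's centre: level of the flat guide ledge that runs under the whole slot, 15 mm below the cover's upper face. It is stiffly sprung: yields from 3 N by 4 N per mm, rigid after 4 mm. In it is one pocket, 11 mm long (along y), wider than the slot; its middle lies at an unknown place up to 10 mm either way along y from this point. The catch is in the pocket.
- catch_level (a point): hidden, straight below the slot's centre: level of the catch's flat top at rest, 8 mm below the ledge, 23 mm below the cover's upper face; the catch itself lies wherever the pocket is. Pressed down it yields from about 2.5 N, lets the drawer go after about 5 mm at 5 to 7 N, and meets a rigid stop at 9 mm; it springs back up when left.
- drawer (a joint): how far the drawer stands out, m: 0 shut and caught, 0.045 fully out. Held in by the catch; a spring throws it out and holds it out once the catch lets go.
- pin: release pin, 105 mm long, 40 to 70 g: round steel shaft 6 mm in diameter and 45 mm long with a rounded tip, then a steel collar 24 mm in diameter (45 to 49 mm from the tip), then a square black plastic handle 14 x 14 mm (49 to 105 mm), faces square to its x and y. Origin: the end of the tip; z points along the pin to the handle, up at the start.
- stand_hole0 (a point): mouth of the hole in the middle of the upper face of the wooden pin stand, a block 70 x 70 x 52 mm high fixed to the worktop; hole 9 mm in diameter with a small chamfer, 48 mm deep. Home, the pin's collar sits on the block's upper face with the tip 45 mm below this point. z up, x and y along the block's sides.
- mug: bystander: white mug, 82 mm across, 100 mm high, loose; origin at the centre of its underside.
- shaker: bystander: glass shaker, 44 mm across, 109 mm high, loose; origin at the centre of its underside.
- glass: bystander: shot glass, 48 mm across, 60 mm high, loose; origin at the centre of its underside.
- tape: bystander: roll of tape lying flat, 100 mm across, 25 mm high, loose; origin at the centre of its underside.
- tamper_0: bystander: coffee tamper with black handle and steel foot, 58 mm across, 95 mm high, loose; origin at the centre of its underside.

How it is judged:
On the way, in this order (a step that is already met when the one before it is completed fails the run):
1. the pin's tip is down through the slot, more than 10 mm below the cover's upper face, with the drawer still shut (z of pin in the frame of slot below -0.01 m and x of pin in the frame of slot between -0.008 and 0.008 m and y of pin in the frame of slot between -0.02 and 0.02 m and value of joint drawer below 0.004 m), for 0.05 s.
2. the drawer has sprung out by more than 35 mm (value of joint drawer above 0.035 m), for 0.1 s.
At the end, for the whole second after the job is handed in: The drawer stands out by more than 35 mm, and the pin stands at rest, upright within 0.08 rad, in its stand: its tip more than 42 mm below the hole's mouth and within 5 mm of the hole's axis (value of joint drawer above 0.035 m and horizontal distance between pin and stand_hole0 below 0.005 m and z of pin in the frame of stand_hole0 below -0.042 m and angle between pin's own z axis and vertical below 0.08 rad and linear speed of pin below 0.02 m/s); the robot touches nothing.
It fails at once if the pin presses on the unit with more than 25 N (contact force between pin and till above 25 N).
It fails at once if the robot itself presses on the unit with more than 5 N (contact force between the arm and till above 5 N).
It fails at once if the gripper's fingers press on the unit with more than 5 N (contact force between the fingers and till above 5 N).
It fails at once if a bystander is moved by more than 30 mm (distance of any of mug, shaker, glass, tape, tamper_0 from where it was at the start of the episode above 0.03 m).
It also fails if it takes over 61 s, if anything falls off the work surface, if the arm or the gripper's body presses on something with over 40 N, if the wrist force passes 120 N, or if a joint passes its speed limit or range.

## Working session

There is one attempt and no reset: what is moved stays moved. The work goes in short steps, each a Python script; the robot and the scene stay as the last script left them, time stands still between calls to the robot, and variables do not carry over. Pictures are saved under pics/ and viewed, at most 10 in all, crops included, and the job is handed in when it is done.

```bash
mkdir -p pics; ls; cat > h.py <<'E'
from bench import *
import numpy as np, cv2
def world(c,u,v,z=None):
    K=np.array(c["intrinsics"]);k1=c["k1"];R=np.array(c["R"]);t=np.array(c["t"])
    p=np.atleast_2d(np.stack([np.ravel(u),np.ravel(v)],1)).astype(float)
    d=np.stack([(p[:,0]-K[0,2])/K[0,0],(p[:,1]-K[1,2])/K[1,1]],1)
    s=d.copy()
    for _ in range(20): s=d/(1+k1*(s**2).sum(1,keepdims=True))
    ray=np.c_[s,np.ones(len(s))]
    if z is None: return (ray*c["range_z"][p[:,1].astype(int),p[:,0].astype(int)][:,None]-t)@R
    o=-R.T@t; w=ray@R; return o+w*((z-o[2])/w[:,2])[:,None]
E
python3 - <<'E'
from h import *
for n in("scene","top"):
    c=capture(n);cv2.imwrite(f"pics/{n}0.png",c["image"])
    print(n,np.round(-np.array(c["R"]).T@c["t"],3),np.round(c["R"],2).tolist(),c["k1"],c["intrinsics"][0][0])
    for q in["till","slot","pin","stand_hole0","mug","shaker","glass","tape","tamper_0"]:
        for r in silhouettes(n,q)[:2] if q!="slot" else spot_in(n,q)[:2]:
            x=np.array(r["xy"]);o=[q,round(r["conf"],2),x.round(1).tolist(),world(c,x[0],x[1])[0].round(3).tolist()]
            if "region" in r:
                v,u=np.nonzero(r["region"]);P=world(c,u,v);P=P[c["range_z"][v,u]>0]
                o+=[np.percentile(P,[2,50,98],axis=0).round(3).tolist()]
            print(*o)
print(current_clock(),current_orientation())
E
```

```text
pics
scene [ 0.577 -0.571  0.769] [[1.0, 0.03, -0.02], [0.01, -0.7, -0.71], [-0.03, 0.71, -0.7]] -0.08310796414734223 389.00030141605106
till 0.83 [335.7, 260.4] [0.581, -0.058, 0.088] [[0.491, -0.116, 0.013], [0.58, -0.055, 0.087], [0.665, 0.071, 0.09]]
slot 0.76 [333.9, 260.4] [0.577, -0.058, 0.087]
slot 0.73 [264.9, 204.4] [0.397, 0.141, 0.059]
pin 0.49 [313.0, 163.2] [0.518, 0.263, 0.099] [[0.493, 0.261, 0.003], [0.514, 0.266, 0.082], [0.524, 0.403, 0.116]]
stand_hole0 0.73 [295.2, 255.4] [0.488, -0.022, 0.057] [[0.483, -0.109, 0.028], [0.49, -0.028, 0.059], [0.496, 0.025, 0.062]]
mug 0.9 [373.4, 176.5] [0.685, 0.251, 0.062] [[0.645, 0.183, 0.01], [0.681, 0.22, 0.073], [0.722, 0.283, 0.104]]
mug 0.31 [305.1, 140.7] [0.478, 0.496, 0.007] [[0.449, 0.418, 0.004], [0.491, 0.455, 0.022], [0.538, 0.509, 0.031]]
shaker 0.92 [382.4, 211.8] [0.696, 0.098, 0.08] [[0.679, 0.093, 0.008], [0.701, 0.104, 0.076], [0.726, 0.134, 0.113]]
glass 0.57 [266.6, 206.9] [0.4, 0.142, 0.049] [[0.372, 0.142, 0.006], [0.393, 0.156, 0.045], [0.413, 0.187, 0.064]]
tape 0.71 [308.1, 149.1] [0.493, 0.421, 0.029
[... 1284 characters left out ...]
, 0.094], [0.522, 0.275, 0.116]]
glass 0.58 [305.1, 259.7] [0.393, 0.17, 0.014] [[0.372, 0.143, 0.006], [0.393, 0.166, 0.026], [0.415, 0.187, 0.063]]
tape 0.67 [199.4, 230.6] [0.492, 0.508, 0.023] [[0.45, 0.418, -0.002], [0.494, 0.466, 0.022], [0.542, 0.51, 0.029]]
tape 0.61 [420.1, 156.0] [0.711, -0.197, 0.077] [[0.698, -0.234, 0.0], [0.717, -0.202, 0.019], [0.746, -0.182, 0.097]]
tamper_0 0.79 [418.9, 156.3] [0.719, -0.202, 0.04] [[0.698, -0.231, 0.001], [0.718, -0.202, 0.019], [0.748, -0.182, 0.097]]
tamper_0 0.54 [367.6, 198.6] [0.579, -0.029, 0.081] [[0.49, -0.111, 0.039], [0.577, -0.018, 0.084], [0.667, 0.074, 0.09]]
1.0 [ 9.87797685e-01  1.55742515e-01 -1.02867764e-05 -4.91254118e-05]
```

```bash
python3 - <<'E'
import cv2,numpy as np
a=cv2.imread("pics/scene0.png");b=cv2.imread("pics/top0.png")
cv2.imwrite("pics/c1.png",cv2.resize(a[120:320,240:440],None,fx=3,fy=3,interpolation=2))
cv2.imwrite("pics/c2.png",cv2.resize(b[140:290,240:440],None,fx=4,fy=4,interpolation=2))
E
```

```text
(no output)
```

View pics/c1.png

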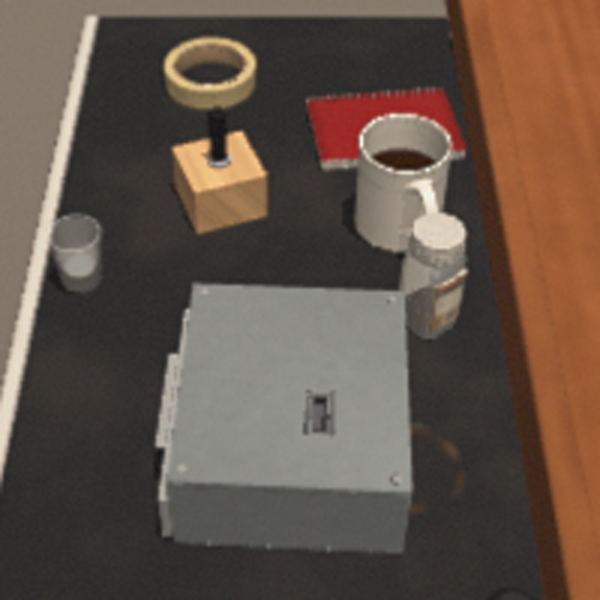

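View pics/c2.png

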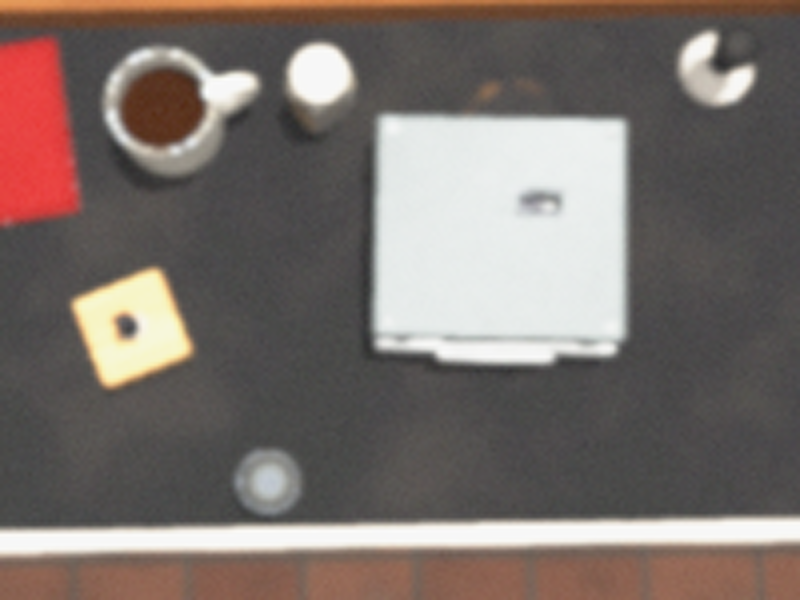

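```bash
cat >> h.py <<'E'
def proj(c,X):
    K=np.array(c["intrinsics"]);P=np.atleast_2d(X)@np.array(c["R"]).T+c["t"];s=P[:,:2]/P[:,2:]
    s=s*(1+c["k1"]*(s**2).sum(1,keepdims=True));return s*[K[0,0],K[1,1]]+[K[0,2],K[1,2]]
def ortho(c,x,y,z,half,n=400): # up=+x, left=+y
    g=np.linspace(half,-half,n);Y,X=np.meshgrid(y+g,x+g)
    p=proj(c,np.c_[X.ravel(),Y.ravel(),np.full(X.size,z)]).reshape(n,n,2).astype(np.float32)
    return cv2.remap(c["image"],p[...,0],p[...,1],cv2.INTER_CUBIC)
E
python3 - <<'E'
from h import *
rows=[]
for n in("scene","top"):
    c=capture(n)
    px=(346.7,257.3) if n=="scene" else (375.2,190.5)
    print(n,world(c,px[0],px[1],.085))
    # cover colour mask at cover height -> min rect
    v,u=np.nonzero(c["range_z"]>0);P=world(c,u,v)
    m=(abs(P[:,2]-.087)<.006)&(abs(P[:,0]-.58)<.12)&(abs(P[:,1]+.02)<.13)
    print("till",cv2.minAreaRect(P[m][:,:2].astype(np.float32)*1000))
    m=(abs(P[:,2]-.052)<.006)&(abs(P[:,0]-.515)<.06)&(abs(P[:,1]-.267)<.06)
    print("stand",cv2.minAreaRect(P[m][:,:2].astype(np.float32)*1000))
    m=(abs(P[:,2]-.112)<.01)&(abs(P[:,0]-.515)<.03)&(abs(P[:,1]-.267)<.03)
    print("pintop",m.sum(),P[m].mean(0))
    rows.append(np.hstack([ortho(c,.605,-.05,.085,.03,260),ortho(c,.515,.267,.052,.05,260),ortho(c,.515,.267,.112,.03,260)]))
cv2.imwrite("pics/o1.png",np.vstack(rows))
E
```

```text
scene [[ 0.60530158 -0.04705139  0.085     ]]
till ((597.8125, -1.3314056396484375), (227.94583129882812, 194.79579162597656), 87.67610168457031)
stand ((513.8065185546875, 271.59637451171875), (71.17096710205078, 75.40941619873047), 21.83328628540039)
pintop 34 [0.51427341 0.26849118 0.1113408 ]
top [[ 0.60324114 -0.0526599   0.085     ]]
till ((595.4284057617188, -2.9546432495117188), (224.7353057861328, 190.3296661376953), 86.8412857055664)
stand ((515.3878784179688, 271.0352478027344), (70.5365219116211, 69.99815368652344), 21.846988677978516)
pintop 22 [0.51522023 0.27110083 0.11065478]
```

View pics/o1.png

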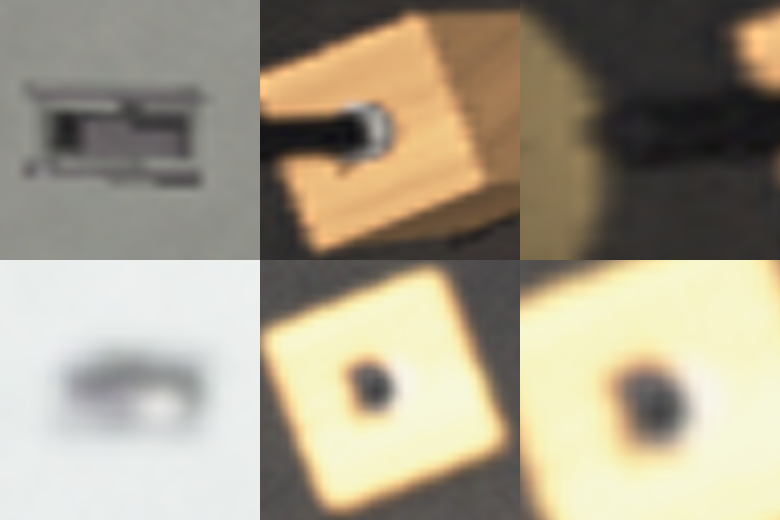

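```bash
cat >> h.py <<'E'
a=np.radians(21.8)/2
Q=[float(np.cos(a)),float(np.sin(a)),0.,0.]
E
python3 - <<'E'
from h import *
move_gripper(.05)
move_ptp([.5145,.2712,.2],Q)
f0=np.array(current_force())
print(servo_line([.5145,.2712,.066],rate=.1,contact_N=6))
print(current_position(),f0,current_force(),current_clock())
move_gripper(0.0)
print(current_position(),current_force(),current_torque(),current_finger_gap(),current_grip_force(),current_clock())
E
```

```text
False
[0.51502485 0.27143445 0.06664253] [-0.20753722 -0.02273493 -0.03124387] [-0.32813414  0.5401065  -0.25988321] 6.5083
[0.51451334 0.271205   0.06603711] [-0.36728001  0.66749943  1.0374454 ] [ 0.0100535   0.01229783 -0.00888021] 0.013629054142361223 30.000045597553253 7.1583
```

```bash
python3 - <<'E'
from h import *
servo_line([.5145,.2712,.2],rate=.12)
move_ptp([.6043,-.0497,.2],Q)
servo_line([.6043,-.0497,.157],rate=.1,contact_N=4)
print(current_position(),current_force(),current_finger_gap(),current_clock())
c=capture("scene");cv2.imwrite("pics/s2.png",c["image"])
u,v=proj(c,[.6043,-.0497,.1])[0].astype(int);print(u,v,proj(c,[.6043,-.0497,.098]))
np.savez("pics/c.npz",**{k:np.array(c[k]) for k in("image","range_z","intrinsics","k1","R","t")})
cv2.imwrite("pics/s2c.png",cv2.resize(c["image"][v-35:v+25,u-40:u+40],None,fx=10,fy=10,interpolation=2))
E
```

```text
[ 0.60439761 -0.04920286  0.15702029] [ 0.26589177 -0.37048376 -0.9552356 ] 0.013736633190198463 10.2667
346 254 [[346.42971923 254.6030291 ]]
```

View pics/s2c.png

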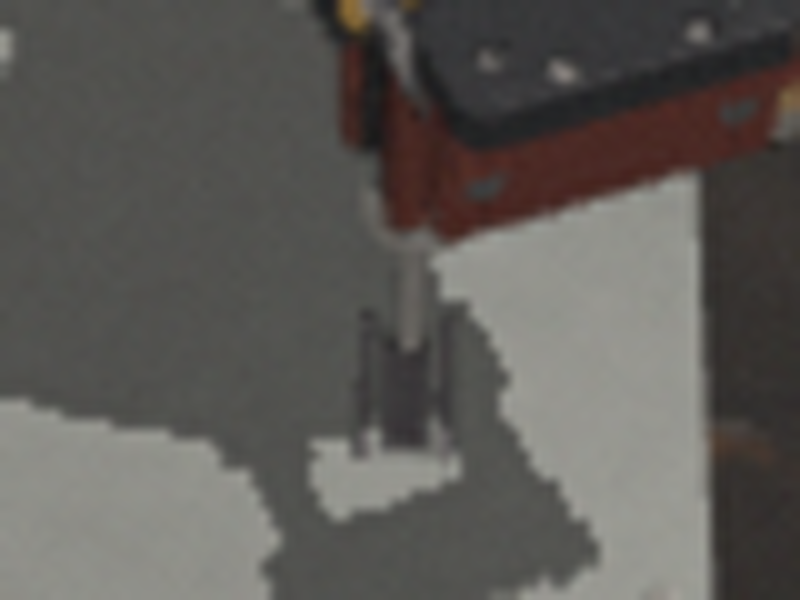

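```bash
cat >> h.py <<'E'
S=np.array([.6040,-.0497]);D=np.array([.044,.999]);OFF=.059
def at(s,ztip): p=S+s*D; return [float(p[0]),float(p[1]),ztip+OFF]
E
python3 - <<'E'
from h import *
servo_line(at(0,.092),rate=.05)
print("base",current_force())
hit=servo_line(at(0,.0735),rate=.03,contact_N=3)
print(hit,np.array(current_position())-[0,0,OFF],current_force(),current_torque(),current_clock())
if not hit:
    sleep(.1)
    hit=servo_line(at(0,.066),rate=.02,contact_N=3)
    print(hit,np.array(current_position())-[0,0,OFF],current_force(),current_torque(),current_clock())
E
```

```text
base [-0.42448061  0.26815507 -2.1691621 ]
False [ 0.60404942 -0.04971724  0.07349719] [ 0.62893756 -0.34440322 -0.70725224] [ 0.01203581 -0.02009823  0.01412637] 11.35
True [ 0.60449066 -0.04980142  0.06832838] [0.42426269 1.33542347 5.41166047] [ 0.00075355  0.08186604 -0.01343974] 11.7833
```

```bash
python3 - <<'E'
from h import *
servo_line(at(0,.0728),rate=.03)
for s in(.004,-.004,.008,-.008,.011,-.011):
    if servo_line(at(s,.0728),rate=.04,contact_N=5): print("lateral",current_position(),current_force());break
    sleep(.1)
    hit=servo_line(at(s,.066),rate=.02,contact_N=3)
    p=np.array(current_position())-[0,0,OFF]
    print(s,hit,p.round(4),np.round(current_force(),2),np.round(current_clock(),2))
    if not hit or p[2]<.0665: break
    servo_line(at(s,.0728),rate=.03)
E
```

```text
0.004 True [ 0.6046 -0.0458  0.0685] [ 0.21 -0.83  5.21] 12.75
-0.004 True [ 0.6042 -0.0538  0.0682] [-1.24 -0.07  5.52] 13.82
0.008 True [ 0.6047 -0.0419  0.0685] [-0.79 -0.39  4.67] 14.98
-0.008 False [ 0.6035 -0.0576  0.0658] [ 0.62  0.27 -0.48] 16.43
```

```bash
python3 - <<'E'
from h import *
for z in(.0615,.058,.0562,.055,.054):
    hit=servo_line(at(-.008,z),rate=.02,contact_N=9)
    print(z,hit,(np.array(current_position())-[0,0,OFF]).round(4),np.round(current_force(),2),np.round(current_clock(),2))
    if hit: break
sleep(.2);print(current_force())
c=capture("scene");cv2.imwrite("pics/s3.png",c["image"][140:380,220:460])
E
```

```text
0.0615 False [ 0.6039 -0.0577  0.0616] [0.76 0.96 1.  ] 16.81
0.058 False [ 0.604  -0.0578  0.0582] [0.75 1.27 3.28] 17.13
0.0562 False [ 0.604  -0.0578  0.0563] [ 1.01 -0.14  3.51] 17.38
0.055 False [ 0.604  -0.0578  0.0551] [2.11 1.24 4.49] 17.63
0.054 False [ 0.604  -0.0577  0.0541] [ 1.22 -0.21  3.7 ] 17.88
[1.85582068 0.17390162 3.82471557]
```

View pics/s3.png

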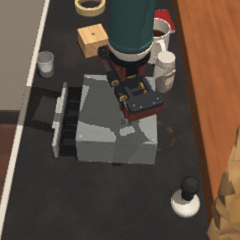

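The picture shows the drawer front standing well clear of the unit, at about (62,120), so the catch has let go. Next I draw the pin out and take it back.

```bash
python3 - <<'E'
from h import *
servo_line(at(-.008,.08),rate=.05)
servo_line(at(-.008,.141),rate=.12)
print(current_force(),current_finger_gap())
move_ptp([.5145,.2712,.2],Q)
servo_line([.5145,.2712,.118],rate=.1)
sleep(.2)
for z in(.1,.08,.0665):
    hit=servo_line([.5145,.2712,z],rate=.04,contact_N=4)
    print(z,hit,current_position().round(4) if hasattr(current_position(),'round') else current_position(),np.round(current_force(),2),np.round(current_torque(),3),current_clock())
    if hit: break
E
```

```text
[ 0.08797362 -0.03398064 -1.87320752] 0.014041639304515999
0.1 False [0.5144 0.2711 0.0997] [-0.61 -0.14 -1.02] [0.016 0.039 0.03 ] 22.5083
0.08 False [0.5144 0.2712 0.0798] [-0.08 -0.2  -0.8 ] [0.001 0.015 0.019] 23.1583
0.0665 True [0.5144 0.2711 0.066 ] [-0.87  0.01  5.26] [-0.04  -0.002  0.041] 23.55
```

```bash
python3 - <<'E'
from h import *
move_gripper(.05)
servo_line([.5145,.2712,.2],rate=.12)
move_ptp([.45,-.15,.3],Q)
c=capture("scene");a=c["image"]
cv2.imwrite("pics/s4.png",cv2.resize(a[120:320,230:430],None,fx=3,fy=3,interpolation=2))
v,u=np.nonzero(c["range_z"]>0);P=world(c,u,v)
m=(P[:,2]>.1)&(np.hypot(P[:,0]-.515,P[:,1]-.27)<.03);print(P[m].mean(0),P[m].max(0),current_clock())
E
```

```text
[0.51372529 0.26875866 0.10989073] [0.52070802 0.27918    0.11682209] 27.2083
```

View pics/s4.png

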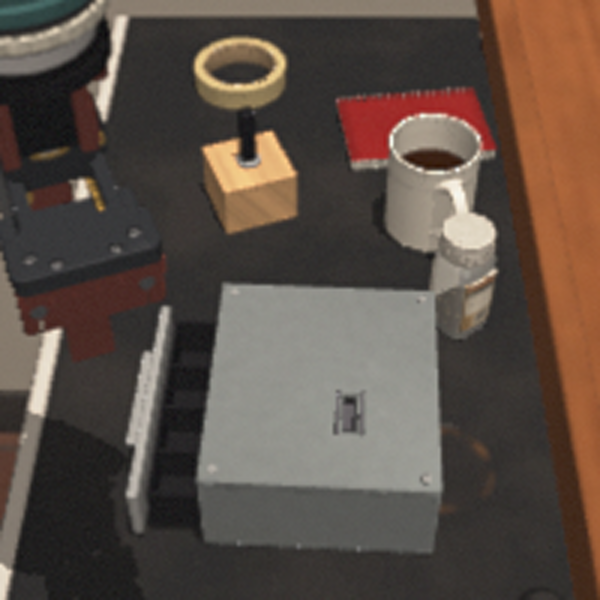

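The pin is upright with its collar on the stand at crop (248,158), and the drawer is open at (150,420). The mug, shaker and tape haven't moved; the gripper hides the glass.

```bash
python3 -c "
from bench import *
print(close_job())"
```

```text
the job is handed in; nothing more can be done
None
```

The drawer sprang out under about 5 N on the catch, the pin is back upright and fully home in its stand, and I handed the job in after about 27 s; no verdict came back, and the glass and tamper were not in clear view in my last picture.

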